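# Find the slack rim clip with a gauge blade

## Task

Of the three clips on the round sensor carrier, two press firmly and one has gone slack. Pick up the steel gauge blade by its upright grip, slide it level and gently under the clips' pads to judge by the drag which clip is the slack one, and leave the blade in that clip, pushed in fully home against the stop and let go, to mark it. Do not force anything and leave the other things on the bench alone.

Things in the scene. Friction and masses are not known exactly. Their poses are not given: they have to be found in the camera images.
- gauge: Loose steel gauge blade, 0.24 kg. Foot 46 x 28 x 8 mm (x -18 to +28), upright grip 30 mm (x) by 14 mm (y), top 56 mm up; grip it across the 14 mm. Level blade along +x, 16 wide, 6 thick, underside 12 mm above the sole = level with the carrier's top, so the foot stays on the table when home. Last 12 mm taper from above to a 3 mm tip at x = 95. Origin: in the sole under the grip's centre; x along blade, z up.
- gauge_tip (a point): Lower edge of the blade's tip end, mid-width: 95 mm ahead of and 12 mm above the gauge's origin; same axes as the gauge. Friction of the blade on pad and carrier is about 0.5 to 0.7, so with the tip past clip x = +6 mm (taper through) the drag of pushing on is about 1 N in the slack clip, 3 to 7 N in a firm one.
- carrier: The round green sensor carrier, fixed on the table: 320 mm diameter, 12 mm thick, blue tiles in the middle, three clips on the rim that faces the robot, their mouths outwards, 40 degrees apart. Origin: centre of its underside; z up; its -x axis points at the middle clip.
- clip_1: Aluminium rim clip, fixed: box 52 (x) x 42 mm, 61 mm high, open in front up to 24 mm; mouth 32 mm wide. Origin: on the carrier's top face (12 mm above table) midway across the clip. x axis: level, the way the blade is pushed in, to the carrier's centre; z up. Front face at x = -21 mm, stop (rear wall) at x = +28 mm. All alike, origins 135 mm from the carrier's centre; 40 degrees round from the middle one, towards +y.
- clip_2: Aluminium rim clip, fixed: box 52 (x) x 42 mm, 61 mm high, open in front up to 24 mm; mouth 32 mm wide. Origin: on the carrier's top face (12 mm above table) midway across the clip. x axis: level, the way the blade is pushed in, to the carrier's centre; z up. Front face at x = -21 mm, stop (rear wall) at x = +28 mm. All alike, origins 135 mm from the carrier's centre; the middle one.
- clip_3: Aluminium rim clip, fixed: box 52 (x) x 42 mm, 61 mm high, open in front up to 24 mm; mouth 32 mm wide. Origin: on the carrier's top face (12 mm above table) midway across the clip. x axis: level, the way the blade is pushed in, to the carrier's centre; z up. Front face at x = -21 mm, stop (rear wall) at x = +28 mm. All alike, origins 135 mm from the carrier's centre; 40 degrees round from the middle one, towards -y.
- pad_1: Dark steel pad in clip 1, 26 mm wide; slides up and down 4 mm, pressed down by a constant load: about 1 N in the one slack clip, 5.4 N in the two firm ones, +-15 percent; which is slack changes each run and cannot be seen. At rest its underside is 5 mm above the carrier's top from clip x = -6 to +12 mm, its nose rounded (7 mm). Origin and axes at rest: the clip's.
- pad_2: Dark steel pad in clip 2, 26 mm wide; slides up and down 4 mm, pressed down by a constant load: about 1 N in the one slack clip, 5.4 N in the two firm ones, +-15 percent; which is slack changes each run and cannot be seen. At rest its underside is 5 mm above the carrier's top from clip x = -6 to +12 mm, its nose rounded (7 mm). Origin and axes at rest: the clip's.
- pad_3: Dark steel pad in clip 3, 26 mm wide; slides up and down 4 mm, pressed down by a constant load: about 1 N in the one slack clip, 5.4 N in the two firm ones, +-15 percent; which is slack changes each run and cannot be seen. At rest its underside is 5 mm above the carrier's top from clip x = -6 to +12 mm, its nose rounded (7 mm). Origin and axes at rest: the clip's.
- lens: Bystander: black lens barrel standing upright, 40 mm diameter, 48 mm high; origin at its foot's centre.
- jar: Bystander: small closed jar, 44 mm diameter, 50 mm high; origin at its foot's centre.
- tray: Bystander: grey two-compartment parts tray 100 x 75 x 25 mm; origin under its centre.
Mind the look-alikes: they are no part of the job. What is shaped like the gauge but blue, orange or yellow is not meant.

How it is judged:
By the outcome, as a careful person would: the job done as asked, in the order asked, and still so for the second after the job is handed in, with the robot touching nothing.
It also fails if it takes over 72 s, if anything falls off the work surface, if the arm or the gripper's body presses on something with over 40 N, if the wrist force passes 120 N, or if a joint passes its speed limit or range.

## Robot

A 6-joint arm with a two-finger parallel gripper is mounted at the origin on the work surface. World frame = base frame: x ahead of the robot, y to its left, z up, the work surface at z = 0. Lengths are in m, angles in rad, forces in N, time in s.
With the tool pointing down it reaches from about 0.325 to 0.775 m from the base axis. Payload 5.5 kg.
Tool frame: the origin (TCP) lies midway between the tips of the shut fingers; the grasp point (between the pads) lies 19 mm behind it (bot.grasp_offset is the distance from the TCP to the grasp point, in m); z points along the fingers, y is the direction in which the jaws open and shut (so a half turn about z gives the same grasp; the last joint's range is limited). The gripper opens to 88 mm and grips with 3 to 60 N. Pads are 20 mm wide; open, the fingers measure 115 mm over their backs; the gripper's body (75 mm by 178 mm) begins 61 mm behind the grasp point.
Start: joints at [-1.23, 0.091, 1.231, -0, 1.82, -0.057], TCP at [0.232, -0.553, 0.223] pointing down, gripper open.
Joint ranges: [-2.87, 2.87], [-0.86, 2.18], [0.17, 2.46], [-1.51, 4.65], [0.06, 2.69], [-2.65, 2.65]. Speed limits (rad/s): [2.57, 2.57, 3.01, 3.14, 3.14, 3.14].

## Interface

Orientations are given as [roll, pitch, yaw] about the fixed x, y, z axes, in that order (R = Rz(yaw) Ry(pitch) Rx(roll)).
In Python, from bench import status, viewer, ticket, bot gives the robot as it stands.
- The arm moves only by the shell command python3 -m crank 'ROWS'. ROWS is JSON, a list that holds one entry, the list of rows, each a list of 7 numbers: the shift along the tool's x, y, z each as a share of 0.15 m, from -1 to 1, then the turn, a rotation vector about the tool's x, y, z each as a share of 1.5 rad, from -1 to 1, then the closure, from -1 (fully open) to 1 (shut), so that 0 is half open. In form: [[[dx, dy, dz, wx, wy, wz, claw], ...]]. A call has 1 to 20 rows; each row is the pose to reach, as a shift and turn from the pose measured when the call began, along the tool's axes at that moment; what a row does not reach only later rows make up. A row lasts 1/10 s, in which the tool goes at most 50 mm and 8.59 degrees, less where a joint would pass 70% of its speed; a pose out of reach is approached as far as the arm can. A call with a number of a shift or a turn outside -1 to 1 is refused whole. A call with a gripper value outside its range is refused whole. The fingers move at their own pace and stop on an object; the grip force is fixed at half the most. Time passes only in rows, so rows that repeat a pose let the fingers close. It gives the time, the measured TCP pose, the force and the opening at its end, in the units of the state.
- status.sense(): the state, without advancing time (a new reading comes with each control period).
- viewer.get_image(name): name is "scene" or "top" or "wrist"; returns (picture, depth): 384x512x3 uint8, red, green, blue; 384x512 float32, m along the optical axis (not along the pixel's ray), 0 where there is no reading.
- viewer.get_calibration(name): a dict with "vfov" (degrees; the focal length in pixels is half the picture's height over the tangent of half this angle, whatever the lens; pixels are square), "cx", "cy" (the principal point, pixels), "cam_to_world" (4x4, takes a point from camera to world coordinates). Camera axes: x right, y up, looking along -z (the intrinsics and any distortion apply to the point x, -y, -z); pixel columns grow to the right and rows downward; lengths in m; the calibration is good to about 2 mm. A picture is of the moment at which its call begins: read the wrist's pose just before it. get_calibration takes no time and is no camera call; for the wrist camera it gives the pose at the moment of the call.
- ticket.close_job(): hands the job in, once; it reports no verdict.
The state is a dict: "t": time; "qpos": joint angles; "qd": joint speeds; "joint_torque": joint torques, N m; "tcp_pos": TCP position; "tool_rot": TCP orientation; "contact_force": force on the tool from outside, world axes, zero at the start; "wrist_torque": the same for the moment, N m; "gripper_width": finger opening in m.
Only numpy, scipy, OpenCV 4.12 (cv2) and the standard library are available. Lean on these libraries where they do the work, as an engineer would, in place of code of your own. Each camera call takes 0.05 s, during which the arm holds its last target.

## Working session

There is one attempt and no reset: what is moved stays moved. The work goes in short steps, Python scripts to look and compute and a shell command to move; the robot and the scene stay as the last step left them, time stands still between calls to the robot, and variables do not carry over. Pictures are saved under pics/ and viewed, and the job is handed in when it is done.

```bash
ls; mkdir -p pics
python3 - <<'E'
from bench import status, viewer, ticket, bot
import cv2,json
s=status.sense();print(s)
for n in ["scene","top"]:
    p,d=viewer.get_image(n);cv2.imwrite(f"pics/{n}0.png",p[:,:,::-1])
    import numpy as np; np.savez(f"{n}0.npz",p=p,d=d)
    print(n,viewer.get_calibration(n))
E
```

```text
pics
{'t': 0.0, 'qpos': array([-1.22969040e+00,  9.18323408e-02,  1.23186489e+00, -2.18594216e-05,
        1.81977097e+00, -5.66814740e-02]), 'qd': array([ 1.11517354e-03, -8.11419148e-04,  2.90035476e-04, -3.99358992e-05,
       -4.03106310e-04,  7.42514616e-04]), 'joint_torque': array([-1.71334082e-04, -4.46449685e+01, -4.06445289e+01,  6.98263873e-02,
        2.94585025e-02, -1.74481252e-04]), 'tcp_pos': array([ 0.23233386, -0.5528822 ,  0.2215346 ]), 'tool_rot': array([-3.13971892e+00, -8.50901930e-05,  3.97781950e-01]), 'contact_force': array([-0.50623076, -0.25221972, -0.37748133]), 'wrist_torque': array([ 0.00018783, -0.05509536,  0.01273522]), 'gripper_width': 0.08761725423704496}
scene {'vfov': 42.09726866813615, 'cx': 254.44302921837502, 'cy': 196.8484120042577, 'cam_to_world': array([[-0.18581349, -0.82886924,  0.52768279,  1.42333599],
       [ 0.98256795, -0.1535757 ,  0.1047603 ,  0.15574804],
       [-0.00579334,  0.53795008,  0.84295679,  1.48446427],
       [ 0.        ,  0.        ,  0.        ,  1.        ]])}
top {'vfov': 55.212948547664254, 'cx': 262.5225127949508, 'cy': 188.28510765986795, 'cam_to_world': array([[-0.00750062,  0.98963304, -0.14342313,  0.37539466],
       [-0.9993424 , -0.01250669, -0.03403462, -0.03750495],
       [-0.03547554,  0.14307354,  0.98907606,  0.99681557],
       [ 0.        ,  0.        ,  0.        ,  1.        ]])}
```

View pics/scene0.png

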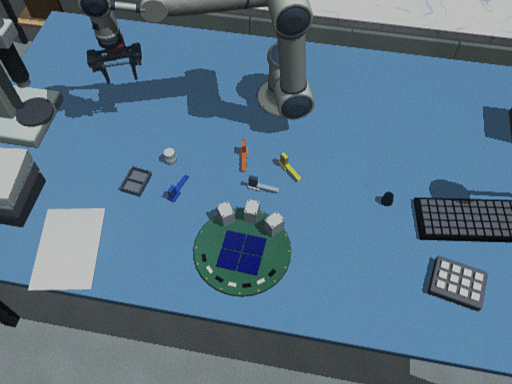

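View pics/top0.png

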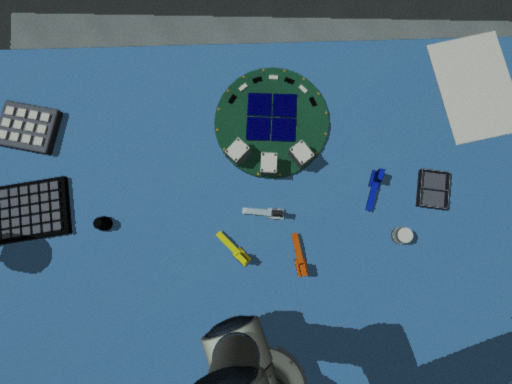

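```bash
cat > h.py <<'E'
import numpy as np,cv2
from bench import viewer
def cal(n):
    c=viewer.get_calibration(n);f=192/np.tan(np.radians(c['vfov']/2));return c,f
def pz(n,u,v,z,c=None):
    c,f=cal(n) if c is None else c
    T=c['cam_to_world'];r=T[:3,:3]@np.array([(u-c['cx'])/f,-(v-c['cy'])/f,-1.]);o=T[:3,3]
    return o+r*(z-o[2])/r[2]
def proj(n,P,c=None):
    c,f=cal(n) if c is None else c
    T=c['cam_to_world'];q=T[:3,:3].T@(np.asarray(P,float)-T[:3,3])
    return c['cx']+f*q[0]/-q[2],c['cy']-f*q[1]/-q[2]
def cloud(n,d):
    c,f=cal(n);T=c['cam_to_world']
    v,u=np.mgrid[:384,:512]
    P=np.stack([(u-c['cx'])/f*d,-(v-c['cy'])/f*d,-d],-1)
    return P@T[:3,:3].T+T[:3,3]
E
python3 - <<'E'
from h import *
a=np.load('top0.npz');p=a['p'];
cv2.imwrite('pics/topc.png',cv2.resize(p[60:280,200:400,::-1],None,fx=3.6,fy=2.7*1,interpolation=cv2.INTER_CUBIC)) if 0 else cv2.imwrite('pics/topc.png',cv2.resize(p[130:280,200:400,::-1],None,fx=4,fy=4,interpolation=cv2.INTER_CUBIC))
b=np.load('scene0.npz');q=b['p']
cv2.imwrite('pics/scc.png',cv2.resize(q[130:300,180:310,::-1],None,fx=3.5,fy=3.5,interpolation=cv2.INTER_CUBIC))
C=cloud('top',a['d'])
z=C[...,2];print('table z',np.median(z[250:350,50:150]))
for n,(u,v) in dict(c=(271,118),gr=(277,213),blade=(255,212),cl2=(269,160)).items(): print(n,C[v,u],z[v-3:v+4,u-3:u+4].round(3).max())
# carrier: green rim fit
hsv=cv2.cvtColor(p,cv2.COLOR_RGB2HSV)
m=(hsv[...,0]>40)&(hsv[...,0]<90)&(hsv[...,1]>80)
m=cv2.morphologyEx(m.astype(np.uint8),cv2.MORPH_OPEN,np.ones((3,3)))
cn=max(cv2.findContours(m,cv2.RETR_EXTERNAL,cv2.CHAIN_APPROX_NONE)[0],key=len)[:,0]
W=np.array([pz('top',u,v,.012)[:2] for u,v in cn])
from scipy.optimize import least_squares
f=least_squares(lambda t:np.hypot(*(W-t[:2]).T)-.16,[.6,0],loss='soft_l1',f_scale=.002);print('carrier',f.x,np.abs(f.fun).mean())
E
```

```text
table z 0.000873307306915927
c [ 0.71508638 -0.02875838  0.01406374] 0.019
gr [ 0.44725144 -0.0417579   0.05755592] 0.997
blade [0.45338755 0.01665702 0.02005997] 0.997
cl2 [ 0.58276845 -0.02291926  0.07232671] 0.077
carrier [ 0.71216186 -0.02965659] 0.03666779383356276
```

View pics/topc.png

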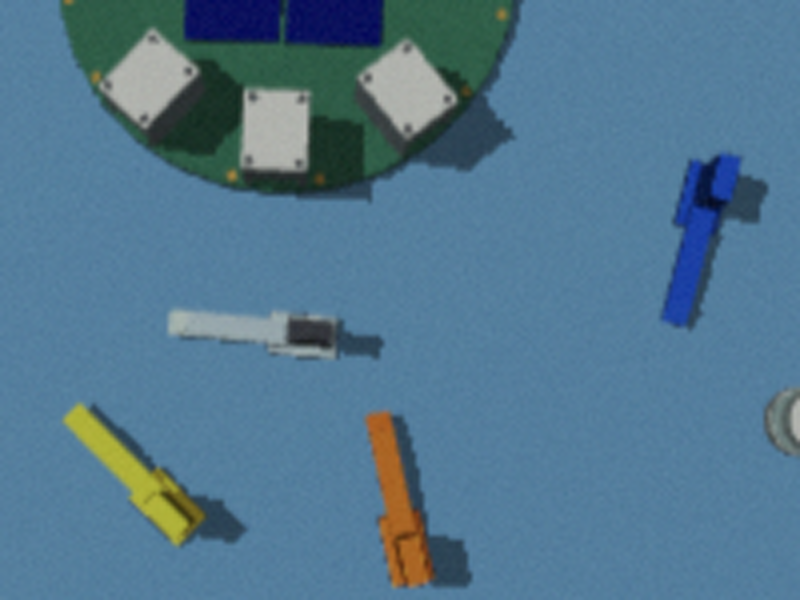

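View pics/scc.png

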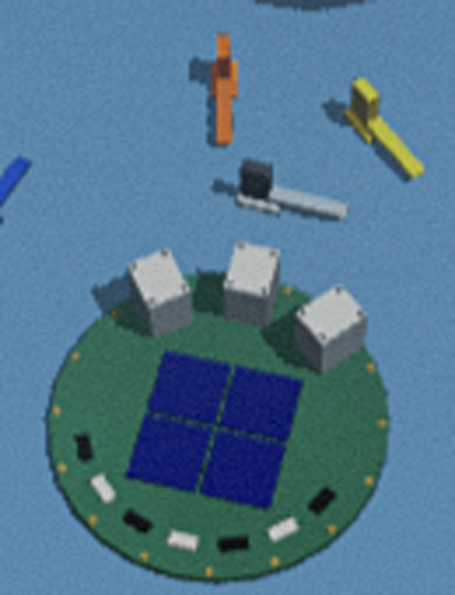

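Run:
```python
from h import *
def cen(m,z,n):
    k,l,st,ce=cv2.connectedComponentsWithStats(m.astype(np.uint8))
    out=[]
    for i in range(1,k):
        if st[i,4]<25: continue
        v,u=np.nonzero(l==i)
        W=np.array([pz(n,a,b,z)[:2] for a,b in zip(u,v)])
        r=cv2.minAreaRect((W*1000).astype(np.float32))
        out.append((W.mean(0).round(4),st[i],np.array(r[0]).round(1),np.array(r[1]).round(1),round(r[2],1)))
    return out
for n in ['top','scene']:
    a=np.load(n+'0.npz');p=a['p'];C=cloud(n,a['d']);z=C[...,2]
    box=(C[...,0]>.4)&(C[...,0]<.9)&(C[...,1]>-.2)&(C[...,1]<.17)
    hsv=cv2.cvtColor(p,cv2.COLOR_RGB2HSV)
    print(n,'clips')
    for o in cen(box&(z>.066)&(z<.085),.073,n): print(o)
    # gauge
    g=(C[...,0]>.41)&(C[...,0]<.50)&(C[...,1]>-.1)&(C[...,1]<.08)&(a['d']>0)
    hs=hsv
    print('grip');[print(o) for o in cen(g&(hs[...,2]<90)&(z>.03),.056,n)]
    print('blade');[print(o) for o in cen(g&(hs[...,1]<70)&(hs[...,2]>110),.018,n)]
    # carrier silhouette by greenness+ blue etc: edge points by hull
    m=((hsv[...,0]>45)&(hsv[...,0]<88)&(hsv[...,1]>60)&box).astype(np.uint8)
    m=cv2.morphologyEx(m,cv2.MORPH_OPEN,np.ones((3,3)))
    cs=[c for c in cv2.findContours(m,cv2.RETR_EXTERNAL,cv2.CHAIN_APPROX_NONE)[0]]
    hl=cv2.convexHull(max(cs,key=cv2.contourArea))[:,0]
    W=np.array([pz(n,u,v,.012)[:2] for u,v in hl])
    from scipy.optimize import least_squares
    f=least_squares(lambda t:np.hypot(*(W-t[:2]).T)-t[2],[.71,-.03,.16],loss='soft_l1',f_scale=.002);print('carrier',f.x,np.abs(f.fun).mean(),len(hl))
```

```text
top clips
(array([0.6112, 0.0604]), array([225, 138,  25,  25, 335], dtype=int32), array([611.2,  60.3]), array([43.2, 52. ]), 45.2)
(array([ 0.6018, -0.1062]), array([289, 140,  26,  26, 342], dtype=int32), array([ 601.8, -106.2]), array([53. , 43.4]), 36.5)
(array([ 0.576, -0.021]), array([260, 152,  17,  22, 327], dtype=int32), array([576.4, -21.5]), array([42.1, 52.9]), 85.6)
grip
(array([ 0.4477, -0.0417]), array([272, 210,  11,   7,  63], dtype=int32), array([447.9, -41.8]), array([27.3, 14.3]), 82.3)
blade
(array([0.453 , 0.0019]), array([242, 207,  42,  13, 240], dtype=int32), array([452.7,  -3.4]), array([111.8,  27.1]), 84.3)
carrier [ 0.70732772 -0.0287707   0.15795772] 0.0007119733497607608 38
scene clips
(array([ 0.5794, -0.0218]), array([244, 199,  16,  17, 188], dtype=int32), array([579.7, -21.9]), array([42.7, 56.7]), 87.5)
(array([ 0.6053, -0.1066]), array([216, 201,  19,  18, 191], dtype=int32), array([ 605.6, -106.6]), array([58. , 43.7]), 35.0)
(array([0.6143, 0.0595]), array([264, 211,  21,  18, 200], dtype=int32), array([614.3,  59.7]), array([45.3, 55.5]), 47.4)
grip
(array([ 0.4605, -0.041 ]), array([249, 176,   9,   8,  52], dtype=int32), array([459.7, -40.1]), array([29.5, 27.9]), 10.5)
blade
(array([ 0.4602, -0.0013]), array([248, 183,  31,   9, 129], dtype=int32), array([458.3,  -4.5]), array([ 29.9, 107.2]), 6.2)
carrier [ 0.71100605 -0.02896163  0.15798068] 0.001168613074152479 38
```

```bash
cat >> h.py <<'E'
from scipy.spatial.transform import Rotation as Ro
from bench import status
def go(pos,yaw,frac=1):
    s=status.sense();R=Ro.from_euler('xyz',s['tool_rot'])
    d=R.as_matrix().T@(np.asarray(pos)-s['tcp_pos'])
    T=Ro.from_euler('xyz',[np.pi,0,yaw])
    w=(R.inv()*T).as_rotvec()
    print('shift',(d/.15).round(4),'turn',(w/1.5).round(4),'rows>=',round(max(np.linalg.norm(d)/.05,np.degrees(np.linalg.norm(w))/8.59),1))
def st():
    s=status.sense();print(round(s['t'],2),s['tcp_pos'].round(4),np.degrees(s['tool_rot']).round(2),s['contact_force'].round(2),round(s['gripper_width'],4))
E
python3 -m crank '[[[0.88,-0.86,0,0,0,0,-1],[0.88,-0.86,0,0,0,0,-1],[0.88,-0.86,0,0,0,0,-1],[0.88,-0.86,0,0,0,0,-1]]]'
python3 -m crank '[[[0.88,-0.86,0,0,0,0,-1],[0.88,-0.86,0,0,0,0,-1],[0.88,-0.86,0,0,0,0,-1],[0.88,-0.86,0,0,0,0,-1]]]'
python3 -c "
from h import *
st();go([.43,-.03,.22],np.radians(84))"
```

```text
t: 0.5
tcp_pos: [0.3047, -0.3803, 0.2215]
tool_rot: [-3.139, -0.001, 0.399]
contact_force: [0.3, 0.5, -0.3]
gripper_width: 0.0876
t: 0.9
tcp_pos: [0.3767, -0.2077, 0.2217]
tool_rot: [-3.139, -0.001, 0.4]
contact_force: [-0.3, -0.5, 0.2]
gripper_width: 0.088
0.9 [ 0.3767 -0.2077  0.2217] [-1.7984e+02 -6.0000e-02  2.2910e+01] [-0.29 -0.49  0.24] 0.088
shift [ 0.7883 -0.9526  0.0151] turn [-0.0013 -0.0016 -0.7109] rows>= 7.1
```

```bash
python3 -m crank '[[[0.79,-0.95,0.015,0,0,-0.71,-1],[0.79,-0.95,0.015,0,0,-0.71,-1],[0.79,-0.95,0.015,0,0,-0.71,-1],[0.79,-0.95,0.015,0,0,-0.71,-1],[0.79,-0.95,0.015,0,0,-0.71,-1],[0.79,-0.95,0.015,0,0,-0.71,-1],[0.79,-0.95,0.015,0,0,-0.71,-1],[0.79,-0.95,0.015,0,0,-0.71,-1],[0.79,-0.95,0.015,0,0,-0.71,-1],[0.79,-0.95,0.015,0,0,-0.71,-1]]]'
python3 - <<'E'
from h import *
st();c=cal('wrist');p,d=viewer.get_image('wrist');np.savez('w1.npz',p=p,d=d,T=c[0]['cam_to_world']);print(c)
cv2.imwrite('pics/w1.png',cv2.resize(p[:,:,::-1],(800,600)))
E
```

```text
t: 1.9
tcp_pos: [0.4303, -0.0304, 0.2198]
tool_rot: [-3.141, -0.003, 1.462]
contact_force: [-0.1, -0.5, -0.3]
gripper_width: 0.0875
1.9 [ 0.4303 -0.0304  0.2198] [-1.7995e+02 -1.7000e-01  8.3750e+01] [-0.15 -0.51 -0.29] 0.0875
({'vfov': 69.18667322987011, 'cx': 260.2759612764728, 'cy': 189.0190678617619, 'cam_to_world': array([[ 9.94155022e-01,  1.02913647e-01,  3.26277956e-02,
         4.38995288e-01],
       [-1.07959745e-01,  9.49597936e-01,  2.94293141e-01,
         5.12516684e-02],
       [-6.96507065e-04, -2.96095493e-01,  9.55158088e-01,
         3.82235689e-01],
       [ 0.00000000e+00,  0.00000000e+00,  0.00000000e+00,
         1.00000000e+00]])}, np.float64(278.38910543045716))
```

View pics/w1.png

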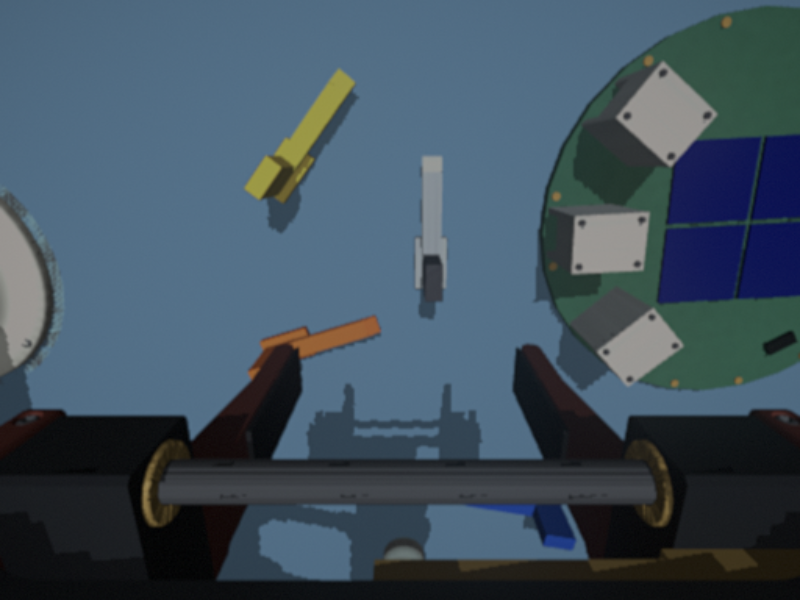

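Run:
```python
from h import *
a=np.load('w1.npz');p=a['p'];d=a['d'];c=cal('wrist')
cv2.imwrite('pics/w1g.png',cv2.resize(p[90:200,230:330,::-1],None,fx=5.4,fy=5.4,interpolation=cv2.INTER_CUBIC))
cv2.imwrite('pics/w1c.png',cv2.resize(p[30:255,340:470,::-1],None,fx=2.6,fy=2.6,interpolation=cv2.INTER_CUBIC))
C=cloud('wrist',d);z=C[...,2]
m=(z>.066)&(z<.085)&(C[...,0]>.5)&(C[...,0]<.7)
k,l,s,ce=cv2.connectedComponentsWithStats(m.astype(np.uint8))
Q=[]
for i in range(1,k):
    if s[i,4]<200: continue
    v,u=np.nonzero(l==i);W=np.array([pz('wrist',x,y,.073,c)[:2] for x,y in zip(u,v)])
    r=cv2.minAreaRect((W*1000).astype(np.float32));print(W.mean(0).round(4),np.round(r[0],1),np.round(r[1],1),round(r[2],1),s[i,4], np.median(z[l==i]))
print('orange tip',pz('wrist',380*.64,325*.64,.018,c),pz('wrist',250*.64,370*.64,.018,c))
g=(C[...,0]>.41)&(C[...,0]<.5)&(C[...,1]>-.11)&(C[...,1]<.09)&(d>0)
for lo,hi,zz in ((.014,.024,.018),(.05,.065,.056)):
    mm=(g&(z>lo)&(z<hi)).astype(np.uint8);k,l,s,ce=cv2.connectedComponentsWithStats(mm)
    i=1+np.argmax(s[1:,4]);v,u=np.nonzero(l==i);W=np.array([pz('wrist',x,y,zz,c)[:2] for x,y in zip(u,v)])
    r=cv2.minAreaRect((W*1000).astype(np.float32));print(zz,W.mean(0).round(4),np.round(r[0],1),np.round(r[1],1),round(r[2],1),s[i])
```

```text
[0.6105 0.0613] [610.5  60.7] [44.5 54.3] 46.9 2419 0.07327469657362456
[ 0.576  -0.0202] [575.8 -20.5] [43.1 55. ] 87.0 1849 0.07332366177732147
[ 0.6017 -0.1041] [ 601.4 -104.2] [52.3 47.5] 36.7 1540 0.07325921958861606
orange tip [ 0.39985484 -0.08609886  0.018     ] [ 0.27453301 -0.11742875  0.018     ]
0.018 [0.455 0.013] [455.   11.3] [82.6 15.9] 84.4 [270 100  13  66 820]
0.056 [ 0.4497 -0.0413] [449.8 -41.6] [30.4 13.5] 84.5 [272 169  12  25 292]
```

View pics/w1g.png

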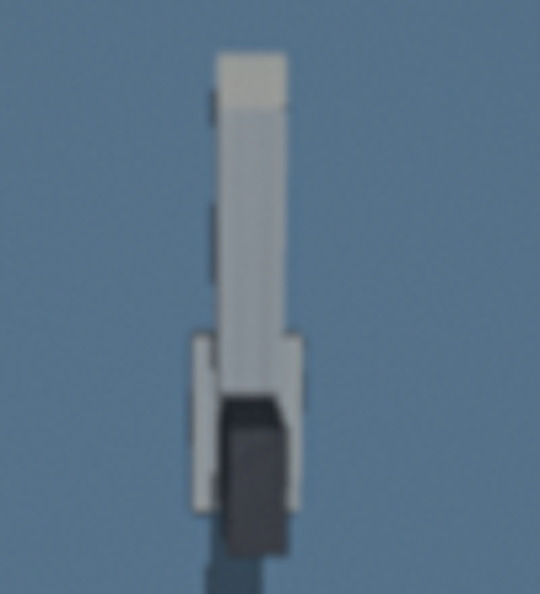

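View pics/w1c.png

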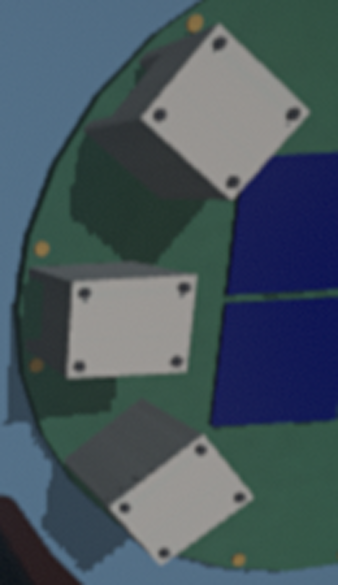

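```bash
python3 -c "
from h import *
st();go([.4494,-.0416,.08],np.radians(84.4))"
```

```text
1.95 [ 0.4303 -0.0304  0.2199] [-1.7996e+02 -1.7000e-01  8.3780e+01] [ 0.02  0.25 -0.71] 0.0876
shift [-0.0633  0.1351  0.9324] turn [-0.0005 -0.002  -0.0073] rows>= 2.8
```

```bash
python3 -m crank '[[[-0.063,0.135,0.6,0,-0.002,-0.007,0],[-0.063,0.135,0.932,0,-0.002,-0.007,0],[-0.063,0.135,0.932,0,-0.002,-0.007,0],[-0.063,0.135,0.932,0,-0.002,-0.007,0],[-0.063,0.135,0.932,0,-0.002,-0.007,0]]]'
python3 - <<'E'
from h import *
st();go([.4494,-.0416,.022],np.radians(84.4));p,d=viewer.get_image('wrist')
cv2.imwrite('pics/w2.png',p[:,:,::-1])
E
```

```text
t: 2.45
tcp_pos: [0.4492, -0.0416, 0.0807]
tool_rot: [-3.14, -0.0, 1.471]
contact_force: [0.4, 0.4, 0.9]
gripper_width: 0.0511
2.45 [ 0.4492 -0.0416  0.0807] [-1.799e+02 -1.000e-02  8.431e+01] [0.43 0.38 0.86] 0.0511
shift [1.000e-04 2.300e-03 3.911e-01] turn [-0.0011 -0.0001 -0.0011] rows>= 1.2
```

View pics/w2.png

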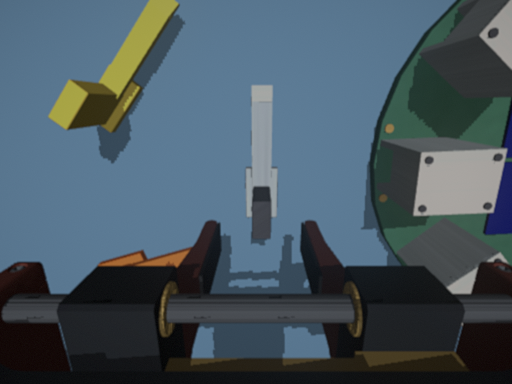

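```bash
python3 -m crank '[[[0,0.002,0.2,0,0,0,0],[0,0.002,0.3,0,0,0,0],[0,0.002,0.39,0,0,0,0],[0,0.002,0.39,0,0,0,0],[0,0.002,0.39,0,0,0,1],[0,0.002,0.39,0,0,0,1],[0,0.002,0.39,0,0,0,1],[0,0.002,0.39,0,0,0,1],[0,0.002,0.39,0,0,0,1],[0,0.002,0.39,0,0,0,1]]]'
python3 -c "
from h import *
st()"
```

```text
t: 3.5
tcp_pos: [0.4509, -0.0418, 0.0245]
tool_rot: [3.139, 0.0, 1.472]
contact_force: [0.0, -0.7, 4.5]
gripper_width: 0.0138
3.5 [ 0.4509 -0.0418  0.0245] [1.7986e+02 1.0000e-02 8.4330e+01] [ 0.05 -0.67  4.51] 0.0138
```

```bash
cat >> h.py <<'E'
CEN=np.array([.7062,-.0279]);YAW=-3.2
def clip(k,xo,dy=0):
    """gauge origin world xy, yaw(deg) for gauge TIP at clip x = xo(m)"""
    y=np.radians(YAW+{1:-40,2:0,3:40}[k]);u=np.array([np.cos(y),np.sin(y)]);v=np.array([-u[1],u[0]])
    return CEN+u*(-.135+xo-.095)+v*dy,y
E
python3 -m crank '[[[0,0,-0.1,0,0,0,1],[0,0,-0.2,0,0,0,1],[0,0,-0.2,0,0,0,1],[0,0,-0.2,0,0,0,1],[0,0,-0.2,0,0,0,1]]]'
python3 -c "
from h import *
st();print(clip(2,-.04));p,d=viewer.get_image('wrist')
cv2.imwrite('pics/w3.png',p[:,:,::-1])
xy,y=clip(2,-.04);go([*xy,.065],y)
for uv in ((218,237),(245,260)): print(pz('top',*uv,.018))
"
```

```text
t: 4.0
tcp_pos: [0.4506, -0.0418, 0.0541]
tool_rot: [3.14, 0.0, 1.472]
contact_force: [-0.4, 0.1, -2.5]
gripper_width: 0.0136
4.0 [ 0.4506 -0.0418  0.0541] [1.7989e+02 1.0000e-02 8.4330e+01] [-0.38  0.08 -2.47] 0.0136
(array([ 0.43662099, -0.01282819]), np.float64(-0.05585053606381855))
shift [ 0.1826 -0.1103 -0.0744] turn [ 8.0000e-04 -6.0000e-04  1.0185e+00] rows>= 10.2
[0.38809919 0.11547276 0.018     ]
[0.32765866 0.04363854 0.018     ]
```

View pics/w3.png

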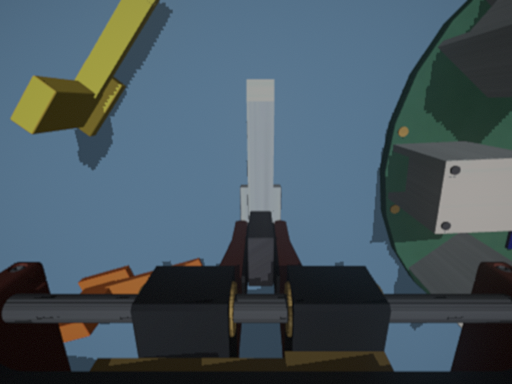

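```bash
python3 -m crank '[[[0.18,-0.11,0,0,0,1,1],[0.18,-0.11,0,0,0,1,1],[0.18,-0.11,0,0,0,1,1],[0.18,-0.11,0,0,0,1,1],[0.18,-0.11,0,0,0,1,1],[0.18,-0.11,0,0,0,1,1],[0.18,-0.11,0,0,0,1,1],[0.18,-0.11,0,0,0,1,1],[0.18,-0.11,0,0,0,1,1],[0.18,-0.11,0,0,0,1,1],[0.18,-0.11,0,0,0,1,1],[0.18,-0.11,0,0,0,1,1]]]'
python3 -c "
from h import *
st();xy,y=clip(2,-.04);go([*xy,.0285],y)
"
```

```text
t: 5.25
tcp_pos: [0.4363, -0.0132, 0.0534]
tool_rot: [3.141, -0.0, -0.024]
contact_force: [-0.3, -0.0, -2.2]
gripper_width: 0.0138
5.25 [ 0.4363 -0.0132  0.0534] [ 1.7999e+02 -2.0000e-02 -1.3800e+00] [-0.35 -0.04 -2.16] 0.0138
shift [ 0.0017 -0.0024  0.1657] turn [ 0.0001 -0.0003  0.0211] rows>= 0.5
```

```bash
python3 -m crank '[[[0.002,-0.002,0.1,0,0,0.021,1],[0.002,-0.002,0.165,0,0,0.021,1],[0.002,-0.002,0.165,0,0,0.021,1],[0.002,-0.002,0.165,0,0,0.021,1]]]'
python3 -c "
from h import *
st();c=cal('wrist');p,d=viewer.get_image('wrist');np.savez('w4.npz',p=p,d=d)
cv2.imwrite('pics/w4.png',cv2.resize(p[:260,130:390,::-1],None,fx=2.3,fy=2.3,interpolation=cv2.INTER_CUBIC))
xy,y=clip(2,-.0);go([*xy,.0250],y)
s=status.sense();t=s['tcp_pos'];yy=s['tool_rot'][2];u=np.array([np.cos(yy),np.sin(yy)])
tip=[*(t[:2]+u*.095),.012+t[2]-.0245];print('tip',tip,proj('wrist',tip,c))
C=cloud('wrist',d);m=(abs(C[...,2]-.073)<.006)&(C[...,0]>.5);print(m.sum())
k,l,ss,ce=cv2.connectedComponentsWithStats(m.astype(np.uint8))
for i in range(1,k):
    if ss[i,4]<200: continue
    v,w=np.nonzero(l==i);W=np.array([pz('wrist',x,y,.073,c)[:2] for x,y in zip(w,v)])
    r=cv2.minAreaRect((W*1000).astype(np.float32));print(np.round(r[0],1),np.round(r[1],1),round(r[2],1),ss[i])
"
```

```text
t: 5.65
tcp_pos: [0.4361, -0.0128, 0.0278]
tool_rot: [3.142, 0.001, -0.055]
contact_force: [0.7, -0.4, -2.4]
gripper_width: 0.0138
5.65 [ 0.4361 -0.0128  0.0278] [ 1.80e+02  7.00e-02 -3.14e+00] [ 0.71 -0.37 -2.39] 0.0138
shift [ 2.669e-01 -1.000e-04  2.290e-02] turn [ 0.     -0.      0.0005] rows>= 0.8
tip [np.float64(0.53144257810651), np.float64(-0.018103541256549515), np.float64(0.015934132247161836)] (np.float64(260.4655037840966), np.float64(77.8006115628585))
1663
[551.  -19.4] [41.9  4.8] 86.9 [ 204    0  116   16 1663]
```

View pics/w4.png

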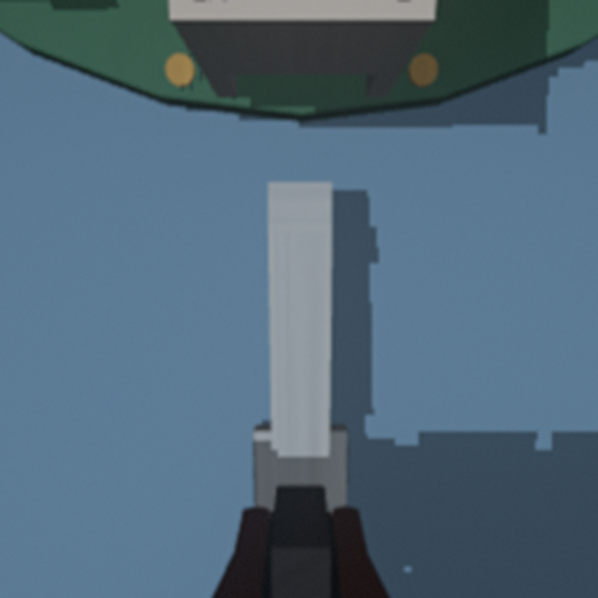

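```bash
python3 -m crank '[[[0.05,0,0.015,0,0,0,1],[0.05,0,0.018,0,0,0,1],[0.05,0,0.018,0,0,0,1]]]'
python3 -m crank '[[[0,0,0.003,0,0,0,1],[0,0,0.003,0,0,0,1]]]'
python3 -c "
from h import *
st()
xy,y=clip(2,-.015);go([*xy,.0246],y)"
```

```text
t: 6.0
tcp_pos: [0.4443, -0.0133, 0.0258]
tool_rot: [3.142, -0.0, -0.055]
contact_force: [0.3, 0.4, -2.4]
gripper_width: 0.0136
t: 6.2
tcp_pos: [0.4443, -0.0133, 0.0254]
tool_rot: [3.142, -0.0, -0.055]
contact_force: [-0.1, -0.4, -1.8]
gripper_width: 0.0141
6.2 [ 0.4443 -0.0133  0.0254] [180.    -0.    -3.15] [-0.06 -0.35 -1.85] 0.0141
shift [ 0.1151 -0.0004  0.0054] turn [ 0.0001 -0.      0.0006] rows>= 0.3
```

```bash
python3 -m crank '[[[0,0,0.004,0,0,0,1],[0,0,0.004,0,0,0,1]]]'
python3 -m crank '[[[0,0,0.003,0,0,0,1],[0,0,0.003,0,0,0,1]]]'
python3 -m crank '[[[0,0,0.003,0,0,0,1],[0,0,0.003,0,0,0,1]]]'
```

```text
t: 6.4
tcp_pos: [0.4443, -0.0133, 0.0247]
tool_rot: [3.142, 0.0, -0.055]
contact_force: [0.2, 0.5, -2.4]
gripper_width: 0.0136
t: 6.6
tcp_pos: [0.4443, -0.0133, 0.0245]
tool_rot: [3.142, -0.0, -0.055]
contact_force: [-0.5, 0.5, 0.1]
gripper_width: 0.0139
t: 6.8
tcp_pos: [0.4443, -0.0133, 0.0245]
tool_rot: [3.141, -0.0, -0.055]
contact_force: [-2.6, 0.9, 2.2]
gripper_width: 0.0139
```

```bash
python3 -m crank '[[[0.02,0,-0.004,0,0,0,1],[0.06,0,-0.004,0,0,0,1],[0.115,0,-0.004,0,0,0,1],[0.115,0,-0.004,0,0,0,1]]]'
python3 -c "
from h import *
st()
xy,y=clip(2,.0);go([*xy,.0247],y)"
```

```text
t: 7.2
tcp_pos: [0.4625, -0.0144, 0.0249]
tool_rot: [3.141, -0.001, -0.055]
contact_force: [-0.5, -0.5, -3.0]
gripper_width: 0.0137
7.2 [ 0.4625 -0.0144  0.0249] [ 1.7999e+02 -3.0000e-02 -3.1500e+00] [-0.53 -0.48 -2.96] 0.0137
shift [ 0.0936 -0.0005  0.0016] turn [ 0.0001 -0.0004  0.0006] rows>= 0.3
```

```bash
python3 -m crank '[[[0.02,0,0.002,0,0,0,1],[0.04,0,0.002,0,0,0,1],[0.06,0,0.002,0,0,0,1],[0.08,0,0.002,0,0,0,1],[0.094,0,0.002,0,0,0,1]]]'
python3 -m crank '[[[0.012,0,0,0,0,0,1],[0.024,0,0,0,0,0,1],[0.036,0,0,0,0,0,1]]]'
python3 -m crank '[[[0.012,0,0,0,0,0,1],[0.024,0,0,0,0,0,1],[0.036,0,0,0,0,0,1]]]'
python3 -c "
from h import *
s=status.sense();u=np.array([np.cos(s['tool_rot'][2]),np.sin(s['tool_rot'][2])]);print((s['tcp_pos'][:2]-clip(2,0)[0])@u)"
```

```text
t: 7.7
tcp_pos: [0.4768, -0.0151, 0.0245]
tool_rot: [3.142, -0.001, -0.055]
contact_force: [-0.3, 0.5, -2.5]
gripper_width: 0.0141
t: 8.0
tcp_pos: [0.48, -0.0152, 0.0247]
tool_rot: [3.142, 0.005, -0.055]
contact_force: [-12.8, 0.3, 6.1]
gripper_width: 0.014
t: 8.3
tcp_pos: [0.4834, -0.0154, 0.0249]
tool_rot: [3.142, 0.01, -0.055]
contact_force: [-11.6, 0.7, 5.9]
gripper_width: 0.0137
0.0068830494588979175
```

```bash
python3 -m crank '[[[0.012,0,0,0,0,0,1],[0.024,0,0,0,0,0,1],[0.036,0,0,0,0,0,1]]]'
python3 -m crank '[[[0.012,0,0,0,0,0,1],[0.024,0,0,0,0,0,1],[0.036,0,0,0,0,0,1]]]'
python3 -m crank '[[[0.01,0,0,0,0,0,1],[0.02,0,0,0,0,0,1]]]'
python3 -c "
from h import *
s=status.sense();u=np.array([np.cos(s['tool_rot'][2]),np.sin(s['tool_rot'][2])]);print((s['tcp_pos'][:2]-clip(2,0)[0])@u)"
```

```text
t: 8.6
tcp_pos: [0.4873, -0.0156, 0.0252]
tool_rot: [3.142, 0.014, -0.055]
contact_force: [-10.7, 0.6, 5.4]
gripper_width: 0.0139
t: 8.9
tcp_pos: [0.4911, -0.0158, 0.0256]
tool_rot: [3.141, 0.018, -0.055]
contact_force: [-11.0, -0.1, 5.2]
gripper_width: 0.0139
t: 9.1
tcp_pos: [0.4926, -0.0158, 0.0259]
tool_rot: [3.141, 0.022, -0.054]
contact_force: [-10.6, 0.6, 5.1]
gripper_width: 0.0137
0.016042819988651792
```

```bash
python3 -c "
from h import *
st();xy,y=clip(2,.0165);go([*xy,.0248],y)"
```

```text
9.1 [ 0.4926 -0.0158  0.0259] [179.99   1.26  -3.12] [-10.55   0.57   5.12] 0.0137
shift [0.0032 0.0011 0.0069] turn [0.0001 0.0147 0.0009] rows>= 0.1
```

```bash
python3 -m crank '[[[0.003,0,0.004,0,0.015,0,1],[0.003,0,0.004,0,0.015,0,1],[0.003,0,0.004,0,0.015,0,1]]]'
python3 -c "
from h import *
st();xy,y=clip(2,.0175);go([*xy,.0250],y)"
```

```text
t: 9.4
tcp_pos: [0.4927, -0.0158, 0.0246]
tool_rot: [3.141, 0.0, -0.055]
contact_force: [1.4, -0.1, -7.0]
gripper_width: 0.0137
9.4 [ 0.4927 -0.0158  0.0246] [179.99   0.    -3.13] [ 1.37 -0.14 -7.02] 0.0137
shift [ 0.0088  0.001  -0.0026] turn [0.0001 0.0001 0.0009] rows>= 0.0
```

```bash
python3 -m crank '[[[0.007,0,0,0,0,0,1],[0.014,0,0,0,0,0,1],[0.021,0,0,0,0,0,1]]]'
python3 -m crank '[[[0.007,0,0,0,0.002,0,1],[0.014,0,0,0,0.002,0,1]]]'
```

```text
t: 9.7
tcp_pos: [0.4945, -0.0159, 0.0247]
tool_rot: [3.142, 0.004, -0.055]
contact_force: [-7.6, 0.6, 0.1]
gripper_width: 0.014
t: 9.9
tcp_pos: [0.4953, -0.0159, 0.0247]
tool_rot: [3.142, 0.004, -0.055]
contact_force: [-7.4, -0.6, 1.2]
gripper_width: 0.0139
```

Clip 2 drags about 7.5 N after the taper, which makes it firm. Backing out level.

```bash
python3 -m crank '[[[-0.03,0,-0.001,0,0.002,0,1],[-0.07,0,-0.001,0,0.002,0,1],[-0.11,0,-0.001,0,0.002,0,1],[-0.15,0,-0.001,0,0.002,0,1],[-0.2,0,-0.001,0,0.002,0,1],[-0.28,0,-0.001,0,0.002,0,1],[-0.36,0,-0.001,0,0.002,0,1],[-0.4,0,-0.001,0,0.002,0,1],[-0.4,0,-0.001,0,0.002,0,1]]]'
python3 -c "
from h import *
st();xy,y=clip(1,-.04);go([*xy,.065],y)
for t in (2,1): print(clip(t,-.04))"
```

```text
t: 10.8
tcp_pos: [0.435, -0.0126, 0.0256]
tool_rot: [3.141, 0.0, -0.055]
contact_force: [1.3, 0.5, -2.1]
gripper_width: 0.0139
10.8 [ 0.435  -0.0126  0.0256] [ 1.7999e+02  2.0000e-02 -3.1200e+00] [ 1.32  0.46 -2.06] 0.0139
shift [ 0.4333 -1.1557 -0.263 ] turn [2.000e-04 2.000e-04 4.663e-01] rows>= 4.7
(array([ 0.43662099, -0.01282819]), np.float64(-0.05585053606381855))
(array([0.50937847, 0.15692772]), np.float64(-0.7539822368615504))
```

```bash
python3 -m crank '[[[0,-0.1,-0.13,0,0,0.05,1],[0.06,-0.35,-0.13,0,0,0.14,1],[0.12,-0.61,-0.13,0,0,0.233,1],[0.12,-0.61,-0.13,0,0,0.233,1]]]'
python3 -c "
from h import *
st();xy,y=clip(1,-.04);go([*xy,.0275],y)"
```

```text
t: 11.2
tcp_pos: [0.4591, 0.0813, 0.0457]
tool_rot: [-3.139, -0.0, -0.405]
contact_force: [-0.3, -0.4, -2.9]
gripper_width: 0.0137
11.2 [0.4591 0.0813 0.0457] [-1.7987e+02 -2.0000e-02 -2.3190e+01] [-0.32 -0.4  -2.92] 0.0137
shift [ 0.1095 -0.5952  0.1224] turn [-0.0015  0.      0.2328] rows>= 2.3
```

```bash
python3 -m crank '[[[0.05,-0.3,0,0,0,0.12,1],[0.11,-0.595,0,0,0,0.233,1],[0.11,-0.595,0.12,0,0,0.233,1],[0.11,-0.595,0.122,-0.001,0,0.233,1],[0.11,-0.595,0.122,-0.001,0,0.233,1]]]'
python3 -c "
from h import *
st();c=cal('wrist');p,d=viewer.get_image('wrist')
cv2.imwrite('pics/w5.png',cv2.resize(p[:260,130:390,::-1],None,fx=2.3,fy=2.3,interpolation=cv2.INTER_CUBIC))
xy,y=clip(1,-.015);go([*xy,.0249],y)"
```

```text
t: 11.7
tcp_pos: [0.509, 0.1561, 0.0271]
tool_rot: [3.14, 0.001, -0.752]
contact_force: [-0.9, -0.4, -3.0]
gripper_width: 0.0137
11.7 [0.509  0.1561 0.0271] [ 1.7994e+02  5.0000e-02 -4.3080e+01] [-0.92 -0.41 -2.99] 0.0137
shift [ 0.1629 -0.0048  0.0194] turn [-0.0001  0.0001  0.0008] rows>= 0.5
```

View pics/w5.png

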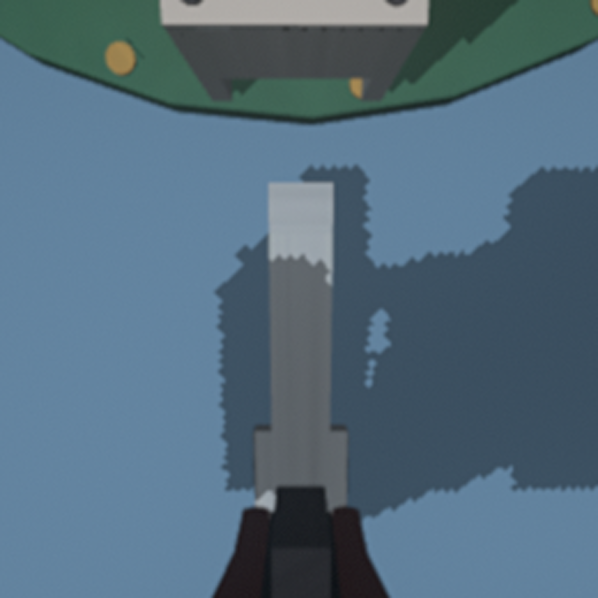

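```bash
python3 -m crank '[[[0.06,-0.005,0.01,0,0,0.001,1],[0.12,-0.005,0.017,0,0,0.001,1],[0.18,-0.005,0.017,0,0,0.001,1],[0.22,-0.005,0.017,0,0,0.001,1],[0.25,-0.005,0.017,0,0,0.001,1],[0.25,-0.005,0.017,0,0,0.001,1]]]'
python3 -c "
from h import *
st();xy,y=clip(1,.01);go([*xy,.0248],y)"
```

```text
t: 12.35
tcp_pos: [0.5375, 0.1303, 0.0251]
tool_rot: [3.141, 0.0, -0.755]
contact_force: [-0.5, 0.6, -1.4]
gripper_width: 0.0136
12.35 [0.5375 0.1303 0.0251] [ 1.7999e+02  2.0000e-02 -4.3260e+01] [-0.53  0.6  -1.37] 0.0136
shift [ 0.0754 -0.0013  0.002 ] turn [ 0.0001  0.0002 -0.0007] rows>= 0.2
```

```bash
python3 -m crank '[[[0.01,0,0.002,0,0,0,1],[0.02,0,0.002,0,0,0,1],[0.03,0,0.002,0,0,0,1],[0.04,0,0.002,0,0,0,1]]]'
python3 -m crank '[[[0.01,0,0,0,0,0,1],[0.02,0,0,0,0,0,1],[0.03,0,0,0,0,0,1],[0.04,0,0,0,0,0,1],[0.05,0,0,0,0,0,1]]]'
python3 -c "
from h import *
st();xy,y=clip(1,.014);go([*xy,.0248],y)"
```

```text
t: 12.75
tcp_pos: [0.5404, 0.1276, 0.0248]
tool_rot: [3.141, 0.004, -0.754]
contact_force: [-8.2, 6.5, 1.9]
gripper_width: 0.0136
t: 13.25
tcp_pos: [0.5446, 0.1245, 0.0251]
tool_rot: [3.141, 0.008, -0.753]
contact_force: [-6.4, 5.4, 1.2]
gripper_width: 0.0139
13.25 [0.5446 0.1245 0.0251] [179.99   0.47 -43.12] [-6.35  5.41  1.2 ] 0.0139
shift [0.0407 0.0031 0.0019] turn [0.0001 0.0055 0.001 ] rows>= 0.1
```

```bash
python3 -m crank '[[[0.005,0.003,0.001,0,0.006,0.001,1],[0.015,0.003,0.001,0,0.006,0.001,1],[0.025,0.003,0.001,0,0.006,0.001,1],[0.035,0.003,0.001,0,0.006,0.001,1],[0.045,0.003,0.001,0,0.006,0.001,1]]]'
python3 -m crank '[[[0.006,0,0,0,0.003,0,1],[0.012,0,0,0,0.003,0,1],[0.018,0,0,0,0.003,0,1]]]'
python3 -c "
from h import *
st();xy,y=clip(1,.014);go([*xy,.0248],y)"
```

```text
t: 13.75
tcp_pos: [0.5481, 0.1206, 0.0247]
tool_rot: [3.141, 0.002, -0.753]
contact_force: [-5.0, 4.5, -1.1]
gripper_width: 0.0142
t: 14.05
tcp_pos: [0.5491, 0.1197, 0.0246]
tool_rot: [3.14, 0.0, -0.753]
contact_force: [-6.1, 4.8, -0.5]
gripper_width: 0.0137
14.05 [0.5491 0.1197 0.0246] [ 1.7993e+02  2.0000e-02 -4.3120e+01] [-6.13  4.82 -0.51] 0.0137
shift [-0.0034  0.0003 -0.0016] turn [0.0008 0.0002 0.001 ] rows>= 0.0
```

Clip 1 also drags about 7 N, so it is firm. By elimination clip 3 should be the slack one, but I'll check it by drag as well.

```bash
python3 -m crank '[[[-0.03,0,-0.002,0,0,0,1],[-0.07,0,-0.002,0,0,0,1],[-0.11,0,-0.002,0,0,0,1],[-0.15,0,-0.002,0,0,0,1],[-0.2,0,-0.002,0,0,0,1],[-0.28,0,-0.002,0,0,0,1],[-0.37,0,-0.002,0,0,0,1],[-0.37,0,-0.002,0,0,0,1]]]'
python3 -c "
from h import *
st();print(clip(3,-.04));
y=np.radians(-23.2);go([*(CEN-.27*np.array([np.cos(y),np.sin(y)])),.045],y)"
```

```text
t: 14.85
tcp_pos: [0.5073, 0.159, 0.0249]
tool_rot: [3.14, 0.001, -0.751]
contact_force: [0.7, 0.6, -1.8]
gripper_width: 0.0139
14.85 [0.5073 0.159  0.0249] [ 1.7993e+02  6.0000e-02 -4.3010e+01] [ 0.69  0.55 -1.77] 0.0139
(array([ 0.49000253, -0.18963637]), np.float64(0.6422811647339133))
shift [ 0.1263  0.6168 -0.1334] turn [ 0.0006  0.0008 -0.2305] rows>= 2.3
```

```bash
python3 -m crank '[[[0.02,0.1,-0.13,0,0,-0.05,1],[0.06,0.35,-0.2,0,0,-0.15,1],[0.126,0.617,-0.2,0,0,-0.23,1],[0.126,0.617,-0.2,0,0,-0.23,1]]]'
python3 -c "
from h import *
st();
y=np.radians(-3.2);go([*(CEN-.27*np.array([np.cos(y),np.sin(y)])),.055],y)"
```

```text
t: 15.25
tcp_pos: [0.4565, 0.0756, 0.0553]
tool_rot: [3.139, 0.0, -0.404]
contact_force: [0.5, 0.6, -3.3]
gripper_width: 0.0136
15.25 [0.4565 0.0756 0.0553] [ 1.7986e+02  3.0000e-02 -2.3170e+01] [ 0.46  0.59 -3.32] 0.0136
shift [0.11   0.5945 0.0034] turn [ 0.0016  0.0006 -0.2323] rows>= 2.3
```

```bash
python3 -m crank '[[[0.06,0.3,0,0,0,-0.11,1],[0.12,0.6,0,0,0,-0.23,1],[0.12,0.6,0,0,0,-0.23,1]]]'
python3 -c "
from h import *
st();
y=np.radians(16.8);go([*(CEN-.27*np.array([np.cos(y),np.sin(y)])),.065],y)"
```

```text
t: 15.55
tcp_pos: [0.4372, -0.017, 0.0557]
tool_rot: [3.138, 0.001, -0.058]
contact_force: [0.6, -0.7, -2.2]
gripper_width: 0.0143
15.55 [ 0.4372 -0.017   0.0557] [ 1.7978e+02  4.0000e-02 -3.3200e+00] [ 0.63 -0.69 -2.18] 0.0143
shift [ 0.1042  0.5884 -0.0598] turn [ 0.0025  0.0009 -0.2341] rows>= 2.3
```

```bash
python3 -m crank '[[[0.06,0.3,-0.06,0,0,-0.11,1],[0.104,0.59,-0.06,0.002,0,-0.234,1],[0.104,0.59,-0.06,0.002,0,-0.234,1]]]'
python3 -c "
from h import *
st();xy,y=clip(3,-.04);go([*xy,.0275],y)"
```

```text
t: 15.85
tcp_pos: [0.4482, -0.1097, 0.0657]
tool_rot: [3.139, 0.001, 0.294]
contact_force: [-0.7, 0.8, -2.6]
gripper_width: 0.0136
15.85 [ 0.4482 -0.1097  0.0657] [1.7983e+02 4.0000e-02 1.6840e+01] [-0.65  0.76 -2.61] 0.0136
shift [0.1123 0.5899 0.2562] turn [ 0.0019  0.0008 -0.2323] rows>= 2.3
```

```bash
python3 -m crank '[[[0.06,0.3,0,0,0,-0.11,1],[0.112,0.59,0,0.002,0.001,-0.232,1],[0.112,0.59,0.15,0.002,0.001,-0.232,1],[0.112,0.59,0.256,0.002,0.001,-0.232,1],[0.112,0.59,0.256,0.002,0.001,-0.232,1],[0.112,0.59,0.256,0.002,0.001,-0.232,1]]]'
python3 -c "
from h import *
st();c=cal('wrist');p,d=viewer.get_image('wrist')
cv2.imwrite('pics/w6.png',cv2.resize(p[:260,130:390,::-1],None,fx=2.3,fy=2.3,interpolation=cv2.INTER_CUBIC))
xy,y=clip(3,-.002);go([*xy,.0248],y)"
```

```text
t: 16.45
tcp_pos: [0.4895, -0.1886, 0.0273]
tool_rot: [-3.14, 0.0, 0.641]
contact_force: [0.3, 0.5, -2.4]
gripper_width: 0.0138
16.45 [ 0.4895 -0.1886  0.0273] [-1.7992e+02  1.0000e-02  3.6750e+01] [ 0.33  0.49 -2.38] 0.0138
shift [0.2507 0.0053 0.0205] turn [-0.0003 -0.0002 -0.0003] rows>= 0.8
```

View pics/w6.png

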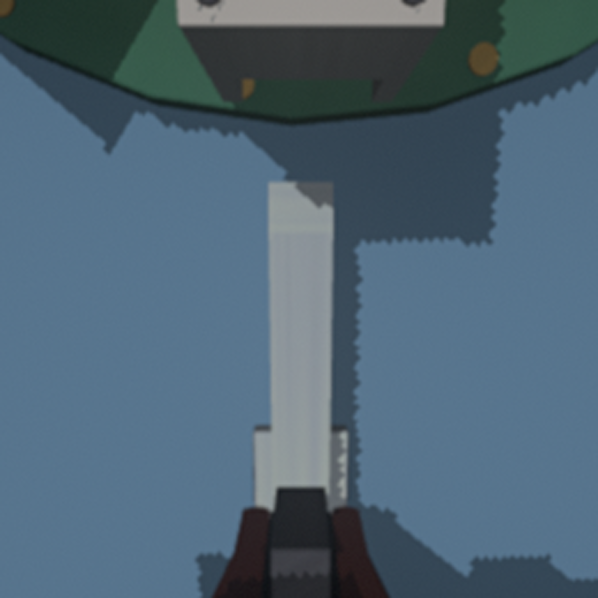

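```bash
python3 -m crank '[[[0.04,0.015,0.01,0,0,0,1],[0.1,0.015,0.017,0,0,0,1],[0.16,0.015,0.017,0,0,0,1],[0.21,0.015,0.017,0,0,0,1],[0.25,0.015,0.017,0,0,0,1],[0.25,0.015,0.017,0,0,0,1]]]'
python3 -m crank '[[[0.01,0,0.002,0,0,0,1],[0.02,0,0.002,0,0,0,1],[0.03,0,0.002,0,0,0,1],[0.04,0,0.002,0,0,0,1]]]'
python3 -m crank '[[[0.01,0,0,0,0,0,1],[0.02,0,0,0,0,0,1],[0.03,0,0,0,0,0,1],[0.04,0,0,0,0,0,1],[0.05,0,0,0,0,0,1]]]'
python3 -c "
from h import *
st();xy,y=clip(3,.014,-.0015);go([*xy,.0248],y)"
```

```text
t: 17.1
tcp_pos: [0.5217, -0.1674, 0.025]
tool_rot: [-3.141, -0.0, 0.643]
contact_force: [0.5, 1.0, -3.5]
gripper_width: 0.0142
t: 17.5
tcp_pos: [0.5264, -0.1639, 0.0247]
tool_rot: [-3.141, 0.0, 0.643]
contact_force: [-0.5, -0.8, -3.3]
gripper_width: 0.0138
t: 18.0
tcp_pos: [0.5326, -0.1593, 0.0247]
tool_rot: [-3.141, -0.0, 0.643]
contact_force: [-0.1, -0.5, -3.8]
gripper_width: 0.0134
18.0 [ 0.5326 -0.1593  0.0247] [-1.7994e+02 -1.0000e-02  3.6820e+01] [-0.08 -0.55 -3.76] 0.0134
shift [ 0.0116  0.002  -0.0006] turn [-0.0006 -0.0001  0.0002] rows>= 0.0
```

Clip 3 drags less than about 1 N past the taper, so it is the slack clip. Pushing on gently to the stop.

```bash
python3 -m crank '[[[0.01,0,0,0,0,0,1],[0.02,0,0,0,0,0,1],[0.03,0,0,0,0,0,1],[0.04,0,0,0,0,0,1],[0.05,0,0,0,0,0,1],[0.06,0,0,0,0,0,1],[0.07,0,0,0,0,0,1]]]'
python3 -m crank '[[[0.007,0,0,0,0,0,1],[0.014,0,0,0,0,0,1]]]'
python3 -m crank '[[[0.007,0,0,0,0,0,1],[0.014,0,0,0,0,0,1]]]'
python3 -c "
from h import *
st();xy,y=clip(3,.028,-.0015);go([*xy,.0245],y)"
```

```text
t: 18.7
tcp_pos: [0.541, -0.1529, 0.0247]
tool_rot: [-3.141, -0.0, 0.643]
contact_force: [0.3, -0.4, -3.0]
gripper_width: 0.014
t: 18.9
tcp_pos: [0.5428, -0.1516, 0.0247]
tool_rot: [-3.141, -0.0, 0.643]
contact_force: [-0.3, -0.5, -3.2]
gripper_width: 0.0143
t: 19.1
tcp_pos: [0.5446, -0.1503, 0.0247]
tool_rot: [-3.141, -0.0, 0.643]
contact_force: [-1.5, -0.1, -2.1]
gripper_width: 0.014
19.1 [ 0.5446 -0.1503  0.0247] [-179.94   -0.     36.82] [-1.52 -0.11 -2.08] 0.014
shift [0.005  0.0022 0.0012] turn [-0.0007 -0.      0.0003] rows>= 0.0
```

```bash
python3 -m crank '[[[0.005,0,0.001,0,0,0,1],[0.01,0,0.001,0,0,0,1]]]'
python3 -m crank '[[[0.005,0,0.001,0,0,0,1],[0.01,0,0.001,0,0,0,1]]]'
```

```text
t: 19.3
tcp_pos: [0.5456, -0.1495, 0.0245]
tool_rot: [-3.141, 0.001, 0.643]
contact_force: [-2.9, -1.9, -1.4]
gripper_width: 0.014
t: 19.5
tcp_pos: [0.5458, -0.1495, 0.0246]
tool_rot: [-3.14, 0.004, 0.642]
contact_force: [-7.8, -4.9, 1.1]
gripper_width: 0.0139
```

```bash
python3 -m crank '[[[0.004,0,0.001,0,0.003,0,1],[0.004,0,0.001,0,0.003,0,1],[0.004,0,0.001,0,0.003,0,1]]]'
python3 -c "
from h import *
st();xy,y=clip(3,.028,-.0015);go([*xy,.0245],y)"
```

```text
t: 19.8
tcp_pos: [0.5457, -0.1496, 0.0244]
tool_rot: [-3.14, 0.0, 0.642]
contact_force: [-5.0, -2.8, -1.0]
gripper_width: 0.0141
19.8 [ 0.5457 -0.1496  0.0244] [-1.7991e+02  2.0000e-02  3.6780e+01] [-4.99 -2.77 -1.01] 0.0141
shift [-0.0039  0.0016 -0.0008] turn [-0.0011  0.0002 -0.0003] rows>= 0.0
```

```bash
python3 -m crank '[[[0.002,0,0,0,0,0,0.4],[0,0,0,0,0,0,0.4],[0,0,0,0,0,0,0.2],[0,0,0,0,0,0,0.2],[0,0,0,0,0,0,0.2]]]'
python3 -c "
from h import *
st();c=cal('wrist');p,d=viewer.get_image('wrist')
cv2.imwrite('pics/w7.png',cv2.resize(p[:,:,::-1],None,fx=1.5,fy=1.5))"
```

```text
t: 20.3
tcp_pos: [0.546, -0.1495, 0.0246]
tool_rot: [-3.14, -0.0, 0.642]
contact_force: [0.5, 0.3, 0.3]
gripper_width: 0.0351
20.3 [ 0.546  -0.1495  0.0246] [-1.7993e+02 -1.0000e-02  3.6790e+01] [0.53 0.3  0.27] 0.0351
```

View pics/w7.png

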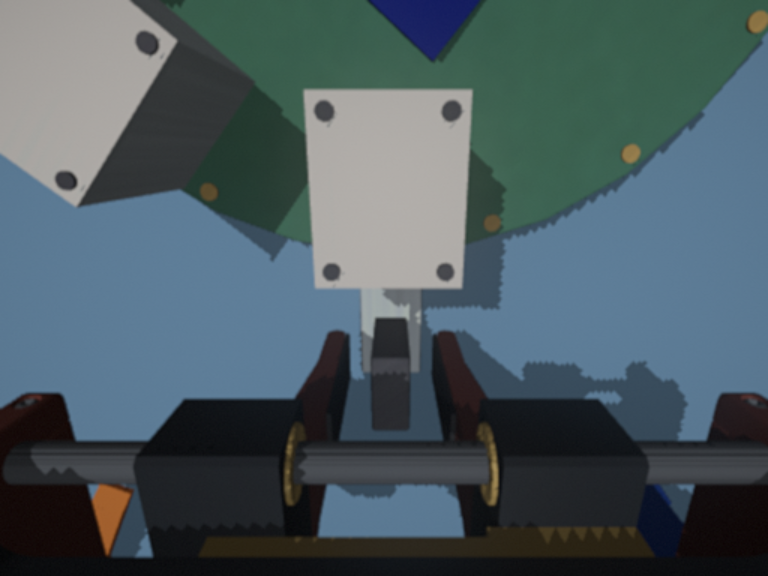

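```bash
python3 -m crank '[[[0,0,-0.1,0,0,0,0.2],[0,0,-0.3,0,0,0,0.2],[0,0,-0.6,0,0,0,0.2],[-0.3,0,-0.9,0,0,0,0.2],[-0.6,0,-0.9,0,0,0,0.2],[-0.6,0,-0.9,0,0,0,0.2],[-0.6,0,-0.9,0,0,0,0.2]]]'
python3 - <<'E'
from h import *
st();c=cal('wrist');p,d=viewer.get_image('wrist')
cv2.imwrite('pics/w8.png',cv2.resize(p[:,:,::-1],None,fx=1.5,fy=1.5))
C=cloud('wrist',d);z=C[...,2]
for nm,z0,f in (('clip',.073,lambda:(abs(z-.073)<.006)),('grip',.056,lambda:(abs(z-.057)<.005))):
    k,l,ss,ce=cv2.connectedComponentsWithStats((f()&(d>.1)&(C[...,0]>.5)).astype(np.uint8))
    for i in range(1,k):
        if ss[i,4]<150: continue
        v,w=np.nonzero(l==i);W=np.array([pz('wrist',x,y,z0,c)[:2] for x,y in zip(w,v)])
        r=cv2.minAreaRect((W*1000).astype(np.float32));print(nm,np.round(r[0],1),np.round(r[1],1),round(r[2],1),ss[i])
E
```

```text
t: 21.05
tcp_pos: [0.4736, -0.2043, 0.1613]
tool_rot: [3.14, -0.002, 0.64]
contact_force: [-0.2, -0.1, -0.2]
gripper_width: 0.0354
21.05 [ 0.4736 -0.2043  0.1613] [ 1.7994e+02 -9.0000e-02  3.6660e+01] [-0.17 -0.08 -0.24] 0.0354
clip [ 590.1 -115.3] [22.9 42. ] 36.7 [ 232    0   54   34 1798]
grip [ 544.9 -149.6] [29.2 12.9] 36.7 [252  76  15  35 523]
grip [ 545.1 -309.4] [15.5 30.1] 73.4 [370 180  33  27 419]
```

View pics/w8.png

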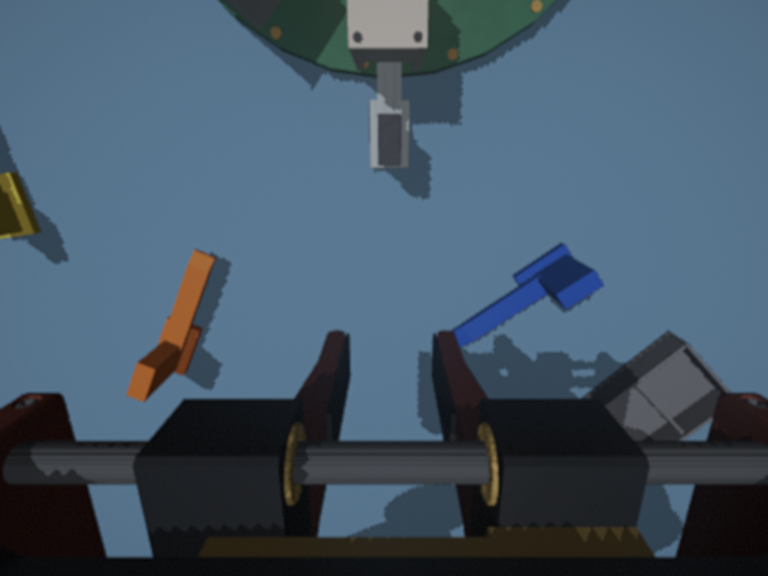

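Run:
```python
from h import *
p,d=viewer.get_image('top');a=np.load('top0.npz')['p'];cv2.imwrite('pics/top9.png',np.hstack([a,p])[130:300,:,::-1][:, :, :][:, [*range(200,500),*range(712,1012)]])
```

```text
(no output)
```

View pics/top9.png

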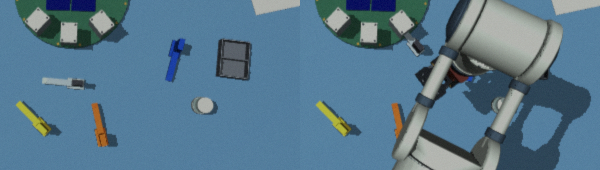

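```bash
python3 -c "
from bench import ticket
print(ticket.close_job())"
```

```text
the job is handed in; nothing more can be done
None
```

Clip 3, on the robot's right (-y), is the slack one. The steel gauge is in it, pushed home against the stop and let go. I handed the job in at about 21 s of the 72 s allowed.

| Clip | Drag past the taper | Judgement |
|---|---|---|
| 2 (middle) | about 7.5 N | firm |
| 1 (+y) | about 7–8 N | firm |
| 3 (-y) | under about 1 N | slack |

**Clip 2 first pass:** it read 10–12 N because the tool pitched by about 1.3° and pressed the blade down. I levelled the tool and measured again; the table gives that second reading. Even so, both firm clips read at or slightly above the top of the stated 3–7 N range.

**Fully home:** the push in clip 3 ended on a hard stop at about 9 N. After release, the wrist camera put the grip centre 45.3 mm from the clip's front face, against 46 mm expected. The blade was straight and within about 0.5 mm of the clip's centreline.

**Other objects:** I touched none of them on purpose. In the last top picture the yellow and orange look-alikes appear where they were. The arm hid the blue one, the tray and most of the jar, so I could not compare those with the first picture. The last wrist view showed the blue one and the tray upright and undisturbed. I did not check the lens barrel again; it stood well away from the arm's path.

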